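# Find the lacquer jar that was left loose

## Robot

A 7-joint arm with a two-finger parallel gripper is mounted at the origin on the work surface. World frame = base frame: x ahead of the robot, y to its left, z up, the work surface at z = 0. Lengths are in m, angles in rad, forces in N, time in s.
With the tool pointing down it reaches from about 0.4 to 0.875 m from the base axis. Payload 19.3 kg.
Tool frame: the origin (TCP) lies midway between the tips of the shut fingers; the grasp point (between the pads) lies 19 mm behind it (bot.pinch_z is the distance from the TCP to the grasp point, in m); z points along the fingers, y is the direction in which the jaws open and shut (so a half turn about z gives the same grasp; the last joint's range is limited). The gripper opens to 85 mm and grips with 20 to 120 N. Pads are 22 mm wide; open, the fingers measure 114 mm over their backs; the gripper's body (76 mm by 85 mm) begins 54 mm behind the grasp point. The pads swing forward as they close: fully open they stand 13 mm farther back than shut.
Start: joints at [1.045, 0.521, -0.036, 1.599, 0.021, 1.021, -0.113], TCP at [0.275, -0.561, 0.231] pointing down, gripper open.
Joint ranges: [-2.91, 2.91], [-0.3, 2.13], [-1.5, 1.42], [0.17, 2.43], [-1.26, 4.41], [0.16, 1.93], [-2.52, 2.52]. Speed limits (rad/s): [1.89, 1.89, 2.39, 2.39, 3.01, 3.01, 3.01].

## Interface

Orientations are given as [roll, pitch, yaw] about the fixed x, y, z axes, in that order (R = Rz(yaw) Ry(pitch) Rx(roll)).
In Python, from workcell import bot gives the robot as it stands. The module is installed in compiled form; this text tells all that it offers.
- The arm moves only by the tool move_arm, never from a script. Its argument "moves" is text: rows parted by semicolons, each of 4 numbers parted by spaces: the shift along the tool's x, y, z in mm, then the turn about the tool's z in rad. In form: dx dy dz yaw; .... A call has exactly 10 rows; each row is the pose to reach, as a shift and turn from the pose commanded when the call began, along the tool's axes at that moment; what a row does not reach only later rows make up. A row lasts 1/12 s, in which the tool goes at most 41.7 mm and 7.16 degrees, less where a joint would pass 70% of its speed; a pose out of reach is approached as far as the arm can. A call with a gripper value outside its range is refused whole. "grip" is the opening, from 0 (shut) to 1 (fully open), set as the call begins (left out, the last holds). The fingers move at their own pace and stop on an object; "grip_force" is the grip in N (left out, the last holds). Time passes only in rows, so rows that repeat a pose let the fingers close, or fill a call up. It gives the time, the measured TCP pose, the force and the opening at its end, in the units of the state.
- bot.observe(): the state, without advancing time (a new reading comes with each control period).
- bot.grab_frame(name): name is "scene" or "top"; returns a dict with "frame" (400x640x3 uint8, red, green, blue), "z_map" (400x640 float32, m along the optical axis (not along the pixel's ray), 0 where there is no reading), "K" (3x3 intrinsics, pixels), "eye" and "attitude" of the camera in the world. Camera axes: x right, y up, looking along -z (the intrinsics and any distortion apply to the point x, -y, -z); pixel columns grow to the right and rows downward; lengths in m; the calibration is good to about 2 mm. A picture is of the moment at which its call begins.
- bot.job_done(): hands the job in, once; it reports no verdict.
Trained networks look in a picture, given as the dict that the camera call returned (one of the last four; its "shot" number tells which), for a name from the list of things; names that differ only in an ending like _2 or _b are one class to them, and where a whole thing is asked for, a point or a joint stands for the part that bears it (a point fixed in the world has none). Each returns a list of dicts, best first, with "conf" (0 to 1); they miss things now and then, are a little off and sometimes report something else, mostly with a low value. They report only what shows in the picture. A call takes as long as a camera call. They do not tell look-alikes from the thing itself.
- bot.search_frame(picture, label): "at" ([column, row] in pixels, amid what is visible of it).
- bot.pinpoint(picture, label): "at" ([column, row] in pixels: a listed point, or the origin of a listed thing).
The state is a dict: "clock": time; "qpos": joint angles; "qd": joint speeds; "joint_efforts": joint torques, N m; "position": TCP position; "tool_rot": TCP orientation; "force": force on the tool from outside, world axes, zero at the start; "moment": the same for the moment, N m; "grip_width": finger opening in m.
Only numpy, scipy, OpenCV 4.12 (cv2) and the standard library are available. Lean on these libraries where they do the work, as an engineer would, in place of code of your own. Each camera call takes 0.05 s, during which the arm holds its last target. There are 200 camera calls.

## Task

One of the three lacquer jars on the dark mat was left with its cap loose and has gone off: find it by giving the caps a light clockwise test twist, and screw that cap down until it stops, while the jar stands at its place. Then slide that jar along the bench, upright and without lifting it, through the open end of the steel scrap tray until it stands wholly inside. Leave the two tight jars standing at their places, and don't disturb the other things on the bench.

Things in the scene. Friction and masses are not known exactly. Their poses are not given: they have to be found in the camera images.
- jar_a_mid (a point): centre of the nearest jar of the row on the dark mat (about 95 mm apart, leading away from the robot), 40 mm above the bench; z up, -x to its blank label. Amber jar, 80 mm tall, 0.24 to 0.35 kg; body 60 mm in diameter up to 48 mm high; black ribbed screw cap 50 mm in diameter from 54 to 80 mm high; a bar on its grey top points to the label at first. All three look alike
- jar_b_mid (a point): centre of the middle jar of the row on the dark mat (about 95 mm apart, leading away from the robot), 40 mm above the bench; z up, -x to its blank label. Amber jar, 80 mm tall, 0.24 to 0.35 kg; body 60 mm in diameter up to 48 mm high; black ribbed screw cap 50 mm in diameter from 54 to 80 mm high; a bar on its grey top points to the label at first. All three look alike
- jar_c_mid (a point): centre of the farthest jar of the row on the dark mat (about 95 mm apart, leading away from the robot), 40 mm above the bench; z up, -x to its blank label. Amber jar, 80 mm tall, 0.24 to 0.35 kg; body 60 mm in diameter up to 48 mm high; black ribbed screw cap 50 mm in diameter from 54 to 80 mm high; a bar on its grey top points to the label at first. All three look alike
- jar_a_cap (a joint): angle of the cap of jar_a on its jar, rad: 0 as found, growing as the cap is turned clockwise (seen from above) relative to the jar. All three caps read 0 at first, so only a twist tells them apart: a loose cap turns easily (about 0.01 N m), and comes home against a stop at 0.8; a tight cap stays within about 0.15, and the whole jar turns on the bench with it instead (about 0.05 N m)
- jar_b_cap (a joint): angle of the cap of jar_b on its jar, rad: 0 as found, growing as the cap is turned clockwise (seen from above) relative to the jar. All three caps read 0 at first, so only a twist tells them apart: a loose cap turns easily (about 0.01 N m), and comes home against a stop at 0.8; a tight cap stays within about 0.15, and the whole jar turns on the bench with it instead (about 0.05 N m)
- jar_c_cap (a joint): angle of the cap of jar_c on its jar, rad: 0 as found, growing as the cap is turned clockwise (seen from above) relative to the jar. All three caps read 0 at first, so only a twist tells them apart: a loose cap turns easily (about 0.01 N m), and comes home against a stop at 0.8; a tight cap stays within about 0.15, and the whole jar turns on the bench with it instead (about 0.05 N m)
- tray: shallow sheet-steel scrap tray fixed flat on the bench, on the robot's right; origin at the centre of its floor. Inside 143 mm deep (its x) by 150 mm wide (its y), lips 18 mm high on three sides; its fourth side, towards its own -x (the side of the jars), is open and level with the bench, so a jar can be slid straight in. The closed back lip lies at x = +70 mm, the side lips at y = +-75 mm, the open edge at x = -73 mm
- tape_roll: roll of black tape lying flat, 64 mm in diameter, 20 mm high; origin under its centre. Not part of the job
- cassette: grey audio cassette lying flat, 64 x 100 x 12 mm (long side along its y); origin under its centre. Not part of the job
- solder_spool: white spool of solder standing on end, 48 mm in diameter, 38 mm high; origin under its centre. Not part of the job
- screwdriver: red-handled screwdriver lying along its own x, beyond the jars; about 200 mm long and 26 mm thick, origin at mid-length. Not part of the job
- speaker_driver: bare loudspeaker, lying face up, 86 mm in diameter, 43 mm high; origin under its centre. Not part of the job
- pliers: orange-handled pliers lying along its own x, 160 mm long, 48 mm wide, 12 mm high, origin at mid-length. Not part of the job
Things that resemble listed ones, but are neither listed nor needed, are in the scene too. What is shaped like the part that bears jar_a_mid but green is not meant.

How it is judged:
On the way:
1. the loose cap is found and screwed down until it stops (turned more than 0.65 rad clockwise on its jar) while its jar still stands within 50 mm of its place (((value of joint jar_a_cap above 0.65 rad and distance of jar_a_mid from where it was at the start of the episode below 0.05 m) or (value of joint jar_b_cap above 0.65 rad and distance of jar_b_mid from where it was at the start of the episode below 0.05 m) or (value of joint jar_c_cap above 0.65 rad and distance of jar_c_mid from where it was at the start of the episode below 0.05 m))), for 0.2 s.
At the end, for the whole second after the job is handed in: loose cap turned over 0.65 rad clockwise; its jar upright in the tray, centre within 45 mm of the tray's centre in depth, 50 mm across; other two jars upright within 40 mm of their places; tape, cassette, spool, screwdriver, loudspeaker, pliers within 30 mm of theirs (((value of joint jar_a_cap above 0.65 rad and x of jar_a_mid in the frame of tray between -0.045 and 0.045 m and y of jar_a_mid in the frame of tray between -0.05 and 0.05 m and distance of each of jar_b_mid, jar_c_mid from where it was at the start of the episode below 0.04 m) or (value of joint jar_b_cap above 0.65 rad and x of jar_b_mid in the frame of tray between -0.045 and 0.045 m and y of jar_b_mid in the frame of tray between -0.05 and 0.05 m and distance of each of jar_a_mid, jar_c_mid from where it was at the start of the episode below 0.04 m) or (value of joint jar_c_cap above 0.65 rad and x of jar_c_mid in the frame of tray between -0.045 and 0.045 m and y of jar_c_mid in the frame of tray between -0.05 and 0.05 m and distance of each of jar_a_mid, jar_b_mid from where it was at the start of the episode below 0.04 m)) and angle between each of jar_a_mid, jar_b_mid, jar_c_mid's own z axis and vertical below 0.1 rad and height (world z) of each of jar_a_mid, jar_b_mid, jar_c_mid below 0.046 m and distance of each of tape_roll, cassette, solder_spool, screwdriver, speaker_driver, pliers from where it was at the start of the episode below 0.03 m); the robot touches nothing.
It fails at once if a jar is tipped by more than 0.3 rad (angle between any of jar_a_mid, jar_b_mid, jar_c_mid's own z axis and vertical above 0.3 rad).
It fails at once if a jar is lifted off the bench (its centre rises by more than 15 mm) (height (world z) of any of jar_a_mid, jar_b_mid, jar_c_mid above 0.055 m).
It also fails if it takes over 72 s, if anything falls off the work surface, if the arm or the gripper's body presses on something with over 40 N, if the wrist force passes 120 N, or if a joint passes its speed limit or range.

## Working session

There is one attempt and no reset: what is moved stays moved. The work goes in short steps, Python scripts to look and compute and a tool call to move; the robot and the scene stay as the last step left them, time stands still between calls to the robot, and variables do not carry over. Pictures are saved under pics/ and viewed, about 8 in all and at most 12, crops included, and the job is handed in when it is done.

Besides the shell and the picture viewer there is one more tool, called as a command line: name --argument value ..., lists and objects as JSON in quotes. move_arm: Moves the arm, as the interface text tells. Its arguments: {"type":"object","properties":{"moves":{"type":"string"},"grip":{"type":"number"},"grip_force":{"type":"number"}},"required":["moves"]}

```bash
mkdir -p pics
cat > h.py <<'E'
import numpy as np, cv2
from workcell import bot
from scipy.spatial.transform import Rotation as R
def rot(a):
    a=np.array(a,float)
    return a if a.shape==(3,3) else (R.from_euler('xyz',a).as_matrix() if a.size==3 else R.from_quat(a).as_matrix())
def ray(p,uv):
    K=p['K']; d=np.array([(uv[0]-K[0,2])/K[0,0],-(uv[1]-K[1,2])/K[1,1],-1.]); return rot(p['attitude'])@d
def onplane(p,uv,z):
    d=ray(p,uv); e=np.array(p['eye']); return e+d*(z-e[2])/d[2]
def proj(p,X):
    c=rot(p['attitude']).T@(np.array(X)-p['eye']); K=p['K']; return [K[0,0]*c[0]/-c[2]+K[0,2],K[1,1]*-c[1]/-c[2]+K[1,2]]
def cloud(p):
    K=p['K']; z=p['z_map']; v,u=np.mgrid[:z.shape[0],:z.shape[1]]
    c=np.stack([(u-K[0,2])/K[0,0]*z,-(v-K[1,2])/K[1,1]*z,-z],-1); return c@rot(p['attitude']).T+np.array(p['eye'])
def save(p,n,crop=None,s=1):
    f=p['frame'][:,:,::-1]
    if crop: f=f[crop[1]:crop[3],crop[0]:crop[2]]
    cv2.imwrite('pics/'+n,cv2.resize(f,None,fx=s,fy=s,interpolation=cv2.INTER_CUBIC))
E
python3 - <<'E'
from h import *
np.set_printoptions(precision=4,suppress=True)
s=bot.observe(); print(s)
for n in('scene','top'):
    p=bot.grab_frame(n); save(p,n+'0.png'); print(n,p['eye'],p['attitude'],p['K'].tolist() if hasattr(p['K'],'tolist') else p['K'],[k for k in p])
    for l,z in (('jar_a_mid',.04),('tray',0.),('tape_roll',0),('cassette',0),('solder_spool',0),('screwdriver',0),('speaker_driver',0),('pliers',0)):
        for d in bot.pinpoint(p,l): print(l,np.round(d['at']),round(d['conf'],2),onplane(p,d['at'],z)[:2])
E
```

```text
{'clock': 0.0, 'qpos': array([ 1.0448,  0.522 , -0.0363,  1.6   ,  0.0212,  1.0211, -0.1128]), 'qd': array([ 0.0009, -0.0013,  0.0006,  0.0002,  0.0001,  0.0005, -0.0012]), 'joint_efforts': array([ -0.0004, -92.7085,   1.9796, -36.9938,   0.0178,   0.0079,
        -0.    ]), 'position': array([ 0.275 , -0.5609,  0.2307]), 'tool_rot': array([-3.1405,  0.    ,  0.4558]), 'force': array([ 0.03  , -0.2224, -0.0352]), 'moment': array([ 0.0363, -0.0147,  0.0328]), 'grip_width': 0.08529152530677472}
scene [ 1.3623 -0.2653  0.7223] [ 0.9313 -0.0147  1.2734] [[449.4727661842423, 0.0, 320.9897085736811], [0.0, 449.4727661842423, 202.8813557159891], [0.0, 0.0, 1.0]] ['frame', 'z_map', 'K', 'eye', 'attitude', 'shot']
jar_a_mid [379. 156.] 0.96 [0.3139 0.2475]
jar_a_mid [416. 155.] 0.96 [0.3368 0.355 ]
jar_a_mid [451. 179.] 0.69 [0.4788 0.3913]
jar_a_mid [220. 196.] 0.45 [ 0.3893 -0.229 ]
tray [236. 243.] 0.91 [ 0.5334 -0.2145]
tape_roll [338. 278.] 0.71 [ 0.7123 -0.0152]
cassette [418. 221.] 0.67 [0.5797 0.2456]
solder_spool [349. 180.] 0.6 [0.3524 0.1389]
screwdriver [427. 277.] 0.89 [0.7653 0.
[... 279 characters left out ...]
83930337618827], [0.0, 0.0, 1.0]] ['frame', 'z_map', 'K', 'eye', 'attitude', 'shot']
jar_a_mid [187. 217.] 0.97 [0.4631 0.4035]
jar_a_mid [240. 229.] 0.91 [0.4498 0.2488]
jar_a_mid [194. 261.] 0.86 [0.3455 0.3585]
jar_a_mid [228. 276.] 0.72 [0.3179 0.257 ]
jar_a_mid [406. 292.] 0.34 [ 0.341  -0.2328]
tray [406. 223.] 0.65 [ 0.5375 -0.2244]
tape_roll [244. 229.] 0.51 [0.4562 0.2447]
cassette [404. 295.] 0.71 [ 0.3328 -0.2354]
solder_spool [273. 273.] 0.75 [0.3426 0.1416]
solder_spool [242. 229.] 0.74 [0.4554 0.2505]
screwdriver [284. 131.] 0.84 [0.7739 0.1756]
screwdriver [277. 274.] 0.63 [0.3418 0.1285]
speaker_driver [189. 153.] 0.94 [0.6624 0.4519]
pliers [472. 264.] 0.66 [ 0.446  -0.4223]
```

View pics/top0.png

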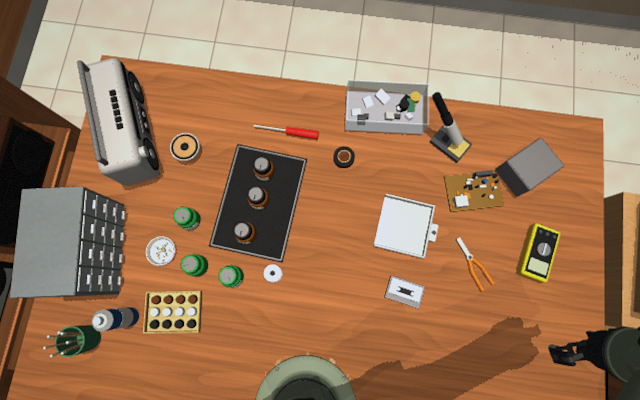

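View pics/scene0.png

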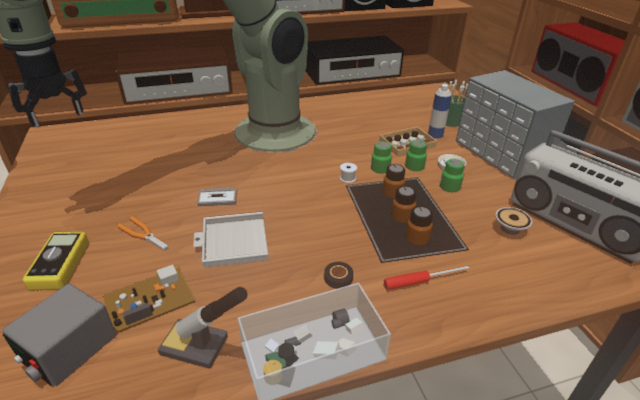

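The top view shows three amber jars on the mat, near to far at (243,231), (257,197) and (262,167). The look-alikes are green jars at (186,217), (194,264) and (231,275), so I leave those out. The tray is at (405,225), with its open side facing left.

Run:
```python
from h import *
np.set_printoptions(precision=4,suppress=True)
p=bot.grab_frame('top'); C=cloud(p)
for n,q in (('a',(243,231)),('b',(257,197)),('c',(262,167))):
    u,v=q; S=C[v-20:v+20,u-20:u+20].reshape(-1,3); m=(S[:,2]>.072)&(S[:,2]<.09)
    (cx,cy),r=cv2.minEnclosingCircle((S[m][:,:2]*1000).astype(np.float32)); print(n,m.sum(),S[m].mean(0),cx,cy,r,S[m].min(0),S[m].max(0))
# lips of tray
S=C[185:265,365:445].reshape(-1,3); m=(S[:,2]>.010)&(S[:,2]<.025); print(m.sum()); print(cv2.minAreaRect((S[m][:,:2]*1000).astype(np.float32)))
s=np.float32(S[m][:,:2]*1000)
for k in range(-170,-330,-10):
    pass
save(p,'crop1.png',(200,130,460,270),3)
p=bot.grab_frame('scene'); C=cloud(p)
S=C[205:275,195:275].reshape(-1,3); m=(S[:,2]>.012)&(S[:,2]<.025); print(m.sum(),cv2.minAreaRect((S[m][:,:2]*1000).astype(np.float32)))
```

```text
a 265 [0.4451 0.2363 0.0802] 445.20941162109375 237.3633270263672 25.90428352355957 [0.4214 0.2117 0.0724] [0.4701 0.2628 0.086 ]
b 250 [0.549  0.2156 0.0803] 549.6227416992188 215.87918090820312 25.378923416137695 [0.5251 0.1915 0.0724] [0.575  0.2408 0.0865]
c 252 [0.6334 0.2145 0.0802] 615.8875122070312 220.10250854492188 47.71751022338867 [0.5693 0.1906 0.0722] [0.6636 0.2402 0.0869]
428
((528.0310668945312, -224.18148803710938), (167.00526428222656, 159.4559326171875), 83.46714782714844)
723 ((526.1616821289062, -224.97088623046875), (161.51043701171875, 163.64263916015625), 84.25343322753906)
```

View pics/crop1.png

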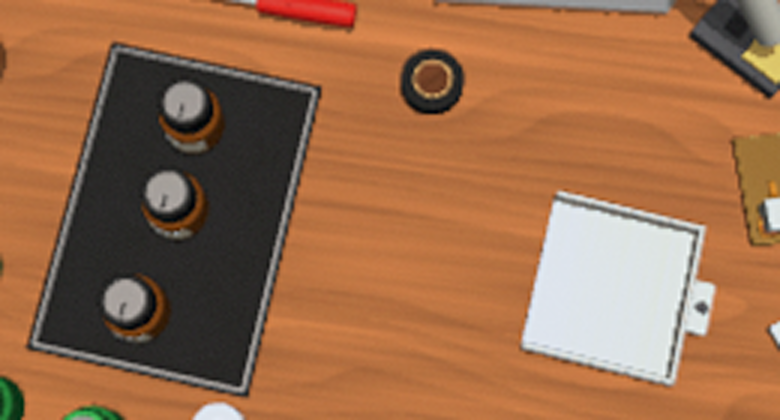

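```bash
cat > plan.py <<'E'
import sys; from h import *
# usage: x y z yaw  -> shift in tool axes (mm) and turn
s=bot.observe(); M=rot(s['tool_rot']); t=np.array(list(map(float,sys.argv[1:4])))
d=M.T@(t-s['position'])*1000
yaw=s['tool_rot'][2]; print('clock',s['clock'],'pos',np.round(s['position'],4),'rot',np.round(s['tool_rot'],3),'q7',np.round(s['qpos'],2))
dy=(float(sys.argv[4])-yaw+np.pi)%(2*np.pi)-np.pi
print('delta',np.round(d,1),'turn',round(-dy,3),'moment',np.round(s['moment'],3),'F',np.round(s['force'],1))
E
python3 plan.py .5 -.2 .2 1.3; python3 plan.py .445 .236 .2 3.03
```

```text
clock 1.0 pos [ 0.2751 -0.5612  0.2313] rot [-3.142 -0.     0.456] q7 [ 1.04  0.52 -0.04  1.6   0.02  1.02 -0.11]
delta [ 360.9 -225.3   31.3] turn -0.844 moment [-0.017 -0.022  0.011] F [-0.7  0.  -0.4]
clock 1.0 pos [ 0.2751 -0.5612  0.2313] rot [-3.142 -0.     0.456] q7 [ 1.04  0.52 -0.04  1.6   0.02  1.02 -0.11]
delta [ 503.5 -641.    31.3] turn -2.574 moment [-0.017 -0.022  0.011] F [-0.7  0.  -0.4]
```

move_arm --moves "36 -22 3 -0.11; 72 -45 6 -0.22; 108 -67 9 -0.33; 144 -90 12 -0.44; 180 -112 15 -0.55; 216 -135 18 -0.66; 252 -157 21 -0.77; 288 -180 25 -0.88; 324 -202 28 -0.99; 360 -225 31 -1.1" --grip 1 --grip_force 20

```text
clock: 1.83
position: [0.4954, -0.2067, 0.2011]
tool_rot: [3.141, 0.0, 1.561]
force: [1.1, -1.9, -0.6]
grip_width: 0.0856
```

```bash
python3 plan.py .445 .236 .16 3.03
```

```text
clock 1.8333 pos [ 0.4954 -0.2067  0.2011] rot [3.141 0.    1.561] q7 [ 0.58  0.44 -0.39  1.85  0.21  0.89  0.08]
delta [442.1 -54.8  40.9] turn -1.469 moment [-0.02  -0.046 -0.01 ] F [ 1.1 -1.9 -0.6]
```

move_arm --moves "40 -5 4 -0.12; 80 -10 8 -0.24; 120 -15 12 -0.36; 160 -20 16 -0.48; 200 -25 20 -0.6; 240 -30 24 -0.72; 280 -35 28 -0.84; 320 -40 32 -0.96; 360 -45 36 -1.08; 400 -50 40 -1.2"

```text
clock: 2.67
position: [0.4502, 0.1941, 0.161]
tool_rot: [3.141, 0.001, 2.761]
force: [1.9, -0.5, -0.5]
grip_width: 0.0852
```

```bash
python3 plan.py .445 .2365 .12 3.03
```

```text
clock 2.6667 pos [0.4502 0.1941 0.161 ] rot [3.141e+00 1.000e-03 2.761e+00] q7 [ 0.03  0.5  -0.74  1.99  0.45  0.82  0.23]
delta [20.6 37.4 41. ] turn -0.269 moment [-0.042 -0.087 -0.013] F [ 1.9 -0.5 -0.5]
```

move_arm --moves "10 20 10 -0.1; 21 37 30 -0.2; 21 37 40 -0.27; 21 37 50 -0.27; 21 37 60 -0.27; 21 37 70 -0.27; 21 37 80 -0.27; 21 37 90 -0.27; 21 37 98 -0.27; 21 37 106 -0.27"

```text
clock: 3.5
position: [0.4452, 0.2343, 0.0542]
tool_rot: [-3.142, 0.0, 3.025]
force: [1.1, 0.7, 0.2]
grip_width: 0.0854
```

```bash
python3 - <<'E'
from h import *
p=bot.grab_frame('scene'); save(p,'s1.png',(320,100,500,280),3)
E
python3 plan.py .445 .2365 .055 3.03
```

```text
clock 3.55 pos [0.4447 0.2341 0.0531] rot [-3.141e+00 -1.000e-03  3.025e+00] q7 [-0.12  0.69 -0.66  2.02  0.69  0.66  0.22]
delta [-0.   2.5 -2. ] turn -0.005 moment [-0.09   0.078  0.007] F [-1.2 -0.6 -2.6]
```

View pics/s1.png

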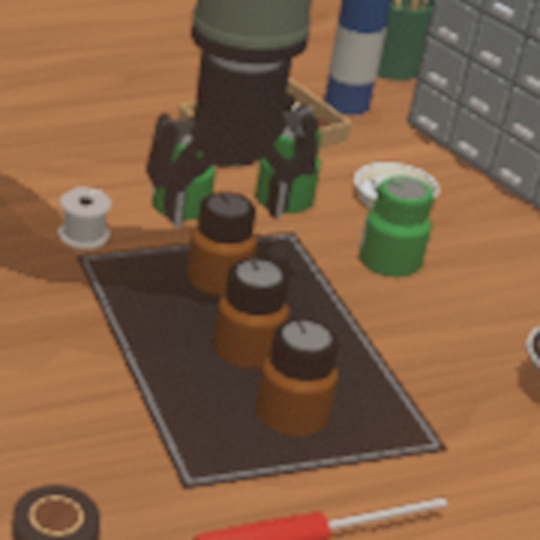

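The open jaws straddle jar a's cap, which is at (228,215) in the crop. Next I close at 20 N.

move_arm --moves "0 2 -2 0; 0 2 -2 0; 0 2 -2 0; 0 2 -2 0; 0 2 -2 0; 0 2 -2 0; 0 2 -2 0; 0 2 -2 0; 0 2 -2 0; 0 2 -2 0" --grip 0.4 --grip_force 20

```text
clock: 4.38
position: [0.4457, 0.2369, 0.0575]
tool_rot: [3.141, 0.001, 3.026]
force: [-0.0, 3.2, 6.7]
grip_width: 0.049
```

```bash
python3 plan.py .445 .2365 .055 3.03
```

```text
clock 4.3833 pos [0.4457 0.2369 0.0575] rot [3.141e+00 1.000e-03 3.026e+00] q7 [-0.12  0.69 -0.67  2.02  0.68  0.67  0.22]
delta [ 0.7 -0.5  2.5] turn -0.004 moment [ 0.31   0.068 -0.02 ] F [-0.   3.2  6.7]
```

move_arm --moves "0 0 0 0.05; 0 0 0 0.1; 0 0 0 0.15; 0 0 0 0.2; 0 0 0 0.25; 0 0 0 0.3; 0 0 0 0.35; 0 0 0 0.4; 0 0 0 0.4; 0 0 0 0.4"

```text
clock: 5.22
position: [0.4453, 0.2364, 0.0574]
tool_rot: [-3.141, 0.001, 2.625]
force: [-1.9, -0.5, 7.4]
grip_width: 0.049
```

Run:
```python
from h import *
m=[]
for i in range(6):
    p=bot.grab_frame('top' if i<5 else 'scene'); m.append(bot.observe()['moment'])
    if i==0: save(p,'t2.png',(215,135,295,255),4)
print(np.round(m,3)); save(p,'s2.png',(340,130,460,250),3)
print(bot.observe()['grip_width'],bot.observe()['tool_rot'])
```

```text
[[-0.385  0.557 -0.01 ]
 [-0.375  0.599 -0.005]
 [-0.369  0.54  -0.008]
 [-0.371  0.565 -0.017]
 [-0.323  0.502 -0.03 ]
 [-0.34   0.523  0.021]]
0.049134424123549174 [-3.14155314e+00  3.73634953e-04  2.62563504e+00]
```

View pics/t2.png

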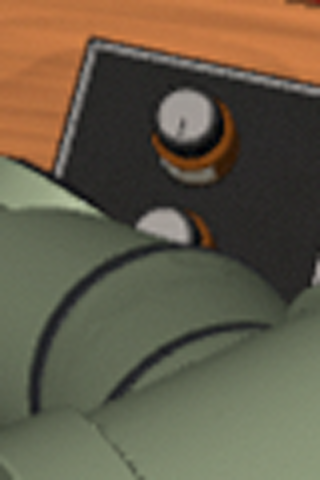

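move_arm --moves "0 0 0 0.03; 0 0 0 0.06; 0 0 0 0.09; 0 0 0 0.12; 0 0 0 0.15; 0 0 0 0.18; 0 0 0 0.21; 0 0 0 0.24; 0 0 0 0.27; 0 0 0 0.3"

```text
clock: 6.35
position: [0.4449, 0.2359, 0.0573]
tool_rot: [-3.14, 0.001, 2.324]
force: [-4.6, -3.3, 11.4]
grip_width: 0.0492
```

```bash
cat > m.py <<'E'
from h import *
m=[bot.observe()['moment'][2]]
for i in range(4):
    p=bot.grab_frame('top'); m.append(bot.observe()['moment'][2])
print(np.round(m,3),bot.observe()['tool_rot'],bot.observe()['position'])
E
python3 m.py
```

```text
[ 0.029 -0.031 -0.026 -0.008 -0.045] [-3.14046721e+00  5.71590262e-04  2.32554252e+00] [0.44492335 0.23594441 0.05729256]
```

move_arm --moves "0 0 0 0.03; 0 0 0 0.06; 0 0 0 0.09; 0 0 0 0.12; 0 0 0 0.15; 0 0 0 0.18; 0 0 0 0.21; 0 0 0 0.24; 0 0 0 0.27; 0 0 0 0.3"

```text
clock: 7.38
position: [0.4454, 0.236, 0.0573]
tool_rot: [-3.141, 0.001, 2.024]
force: [-1.3, -3.3, 9.0]
grip_width: 0.0491
```

```bash
python3 m.py
```

```text
[ 0.101  0.047  0.012 -0.009  0.021] [-3.14157351e+00  7.26354196e-04  2.02532224e+00] [0.44543922 0.23605631 0.057343  ]
```

move_arm --moves "0 0 0 0; 0 0 0 0; 0 0 0 0; 0 0 -15 0; 0 0 -40 0; 0 0 -70 0; 0 0 -100 0; 0 0 -100 -0.1; 0 0 -100 -0.2; 0 0 -100 -0.3" --grip 0.9

```text
clock: 8.42
position: [0.4456, 0.2365, 0.1575]
tool_rot: [3.141, 0.001, 2.33]
force: [-0.6, 0.5, -0.5]
grip_width: 0.0769
```

```bash
python3 plan.py .63 .02 .17 3.03
```

```text
clock 8.4167 pos [0.4456 0.2365 0.1575] rot [3.141e+00 1.000e-03 2.330e+00] q7 [-0.15  0.49 -0.59  1.96  0.38  0.8  -0.2 ]
delta [-284.   -15.4  -12.3] turn -0.7 moment [-0.061  0.012 -0.03 ] F [-0.6  0.5 -0.5]
```

move_arm --moves "-35 -2 -2 -0.08; -70 -4 -4 -0.16; -105 -6 -6 -0.24; -140 -8 -8 -0.32; -175 -9 -9 -0.4; -210 -11 -10 -0.48; -245 -13 -12 -0.56; -284 -15 -12 -0.64; -284 -15 -12 -0.7; -284 -15 -12 -0.7" --grip 1

```text
clock: 9.25
position: [0.6296, 0.0171, 0.1681]
tool_rot: [3.141, -0.001, 3.025]
force: [0.0, 1.4, -0.0]
grip_width: 0.0852
```

```bash
python3 - <<'E'
from h import *
p=bot.grab_frame('top'); save(p,'t3.png',(210,140,290,250),7); C=cloud(p)
for n,q in (('a',(243,231)),('b',(257,197)),('c',(262,167))):
    u,v=q; S=C[v-14:v+14,u-14:u+14].reshape(-1,3); m=(S[:,2]>.072)&(S[:,2]<.09); print(n,m.sum(),S[m].mean(0))
E
python3 plan.py .549 .216 .056 3.03
```

```text
a 268 [0.44620593 0.23636295 0.08009331]
b 243 [0.54941955 0.21588156 0.08021475]
c 237 [0.63653699 0.21435541 0.08030653]
clock 9.3 pos [0.6289 0.0189 0.1684] rot [ 3.141e+00 -1.000e-03  3.024e+00] q7 [ 0.33  0.69 -0.71  1.62  0.5   1.03  0.92]
delta [102.4 186.3 112.6] turn -0.006 moment [ 0.071 -0.021 -0.012] F [0.  0.9 0.1]
```

View pics/t3.png

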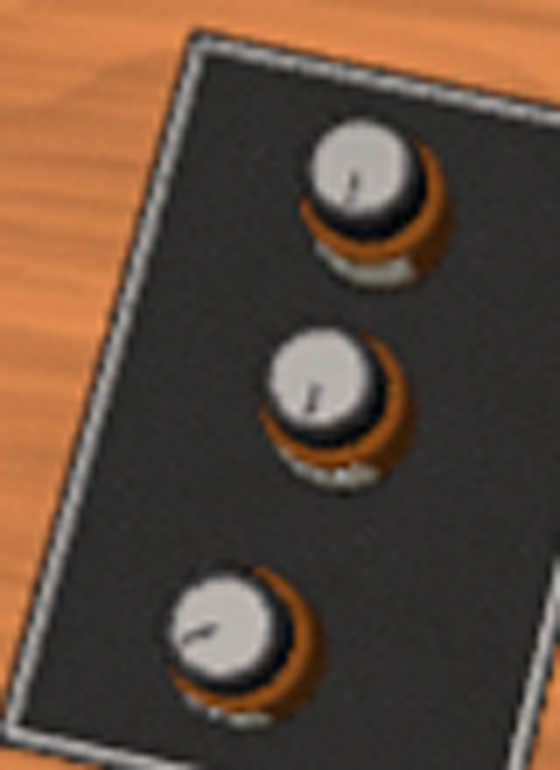

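Jar a's bar has turned about 55° clockwise while its label, at (235,712) in the crop, stayed close to where it was. So jar a had the loose cap. I'll grip it again, add a short confirming twist, then slide it.

```bash
python3 plan.py .4460 .2365 .150 3.03; python3 plan.py .4460 .2365 .056 3.03
```

```text
clock 9.3 pos [0.6289 0.0189 0.1684] rot [ 3.141e+00 -1.000e-03  3.024e+00] q7 [ 0.33  0.69 -0.71  1.62  0.5   1.03  0.92]
delta [207.2 194.6  18.7] turn -0.006 moment [ 0.071 -0.021 -0.012] F [0.  0.9 0.1]
clock 9.3 pos [0.6289 0.0189 0.1684] rot [ 3.141e+00 -1.000e-03  3.024e+00] q7 [ 0.33  0.69 -0.71  1.62  0.5   1.03  0.92]
delta [207.1 194.5 112.7] turn -0.006 moment [ 0.071 -0.021 -0.012] F [0.  0.9 0.1]
```

move_arm --moves "26 24 2 0; 52 48 4 0; 78 72 6 0; 104 96 8 0; 130 120 10 0; 156 144 12 0; 182 168 15 0; 207 194 18 0; 207 194 18 0; 207 194 18 0"

```text
clock: 10.13
position: [0.444, 0.2381, 0.1513]
tool_rot: [3.141, 0.0, 3.029]
force: [0.4, -0.7, -0.1]
grip_width: 0.0853
```

```bash
python3 plan.py .4460 .2365 .056 3.03
```

```text
clock 10.1333 pos [0.444  0.2381 0.1513] rot [3.141 0.    3.029] q7 [-0.04  0.54 -0.76  1.96  0.49  0.83  0.38]
delta [-2.2 -1.4 95.3] turn -0.001 moment [ 0.006 -0.01  -0.04 ] F [ 0.4 -0.7 -0.1]
```

move_arm --moves "-2 -1 15 0; -2 -1 30 0; -2 -1 45 0; -2 -1 60 0; -2 -1 70 0; -2 -1 80 0; -2 -1 88 0; -2 -1 94 0; -2 -1 94 0; -2 -1 94 0"

```text
clock: 10.97
position: [0.4477, 0.2349, 0.057]
tool_rot: [3.142, -0.0, 3.026]
force: [0.1, -0.1, 0.2]
grip_width: 0.0856
```

move_arm --moves "0 0 0 0; 0 0 0 0; 0 0 0 0; 0 0 0 0; 0 0 0 0; 0 0 0 0; 0 0 0 0.08; 0 0 0 0.16; 0 0 0 0.25; 0 0 0 0.25" --grip 0.4 --grip_force 40

```text
clock: 11.8
position: [0.4483, 0.2343, 0.0575]
tool_rot: [-3.141, 0.001, 2.769]
force: [1.4, -0.3, 5.7]
grip_width: 0.0488
```

```bash
python3 plan.py .545 -.08 .057 2.78
```

```text
clock 11.8 pos [0.4483 0.2343 0.0575] rot [-3.141e+00  1.000e-03  2.769e+00] q7 [-0.18  0.66 -0.57  2.02  0.6   0.63  0.05]
delta [-204.4 -257.6    0.9] turn -0.011 moment [-0.708 -0.316  0.044] F [ 1.4 -0.3  5.7]
```

move_arm --moves "-3 -4 0 0; -9 -11 0 0; -17 -21 0 0; -25 -31 0 0; -33 -41 0 0; -41 -51 0 0; -49 -61 0 0; -57 -71 0 0; -63 -79 0 0; -65 -82 0 0"

```text
clock: 12.63
position: [0.4803, 0.1347, 0.0577]
tool_rot: [3.139, 0.001, 2.775]
force: [0.3, 6.3, 7.7]
grip_width: 0.0489
```

```bash
python3 plan.py .545 -.08 .057 2.78
python3 - <<'E'
from h import *
p=bot.grab_frame('scene'); save(p,'s4.png',(180,130,470,300),2.6)
E
```

```text
clock 12.6333 pos [0.4803 0.1347 0.0577] rot [3.139e+00 1.000e-03 2.775e+00] q7 [ 0.04  0.66 -0.58  2.04  0.61  0.62  0.25]
delta [-137.4 -177.2    0.5] turn -0.005 moment [ 1.289 -0.022 -0.032] F [0.3 6.3 7.7]
```

View pics/s4.png

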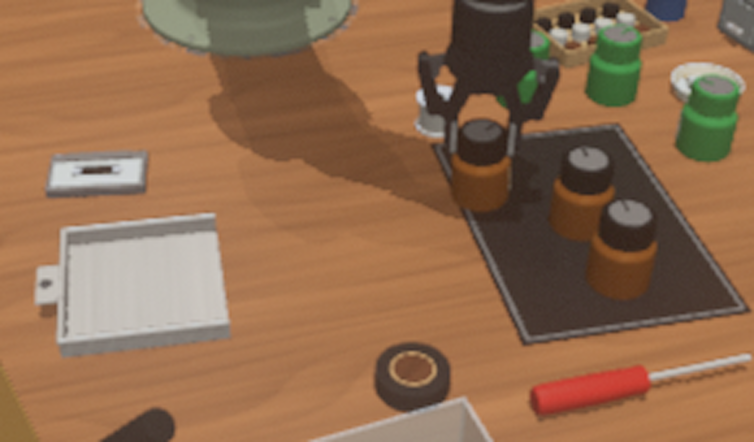

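The jar at (480,165) in the crop is upright and sliding off the mat, and the way to the tray at (145,285) is clear. I'll keep going.

move_arm --moves "-4 -5 0 0; -11 -14 0 0; -19 -25 0 0; -27 -36 0 0; -36 -47 0 0; -45 -58 0 0; -54 -69 0 0; -62 -80 0 0; -68 -87 0 0; -70 -90 0 0"

```text
clock: 13.52
position: [0.5135, 0.0255, 0.0577]
tool_rot: [3.14, 0.002, 2.775]
force: [0.5, 5.6, 9.1]
grip_width: 0.0486
```

move_arm --moves "-4 -5 0 0; -11 -14 0 0; -19 -25 0 0; -27 -36 0 0; -36 -47 0 0; -45 -58 0 0; -54 -69 0 0; -62 -80 0 0; -66 -85 0 0; -67 -87 0 0"

```text
clock: 14.35
position: [0.5447, -0.0792, 0.0578]
tool_rot: [3.14, 0.001, 2.775]
force: [-1.1, 5.3, 8.6]
grip_width: 0.0487
```

```bash
python3 plan.py .534 -.190 .057 2.78;python3 plan.py .531 -.222 .057 2.78
```

```text
clock 14.35 pos [ 0.5447 -0.0792  0.0578] rot [3.140e+00 1.000e-03 2.775e+00] q7 [ 0.46  0.72 -0.59  1.9   0.6   0.7   0.71]
delta [ -29.7 -107.2    0.6] turn -0.005 moment [ 1.217  0.495 -0.007] F [-1.1  5.3  8.6]
clock 14.35 pos [ 0.5447 -0.0792  0.0578] rot [3.140e+00 1.000e-03 2.775e+00] q7 [ 0.46  0.72 -0.59  1.9   0.6   0.7   0.71]
delta [ -38.4 -138.2    0.6] turn -0.005 moment [ 1.217  0.495 -0.007] F [-1.1  5.3  8.6]
```

move_arm --moves "-1 -4 0 0; -3 -11 0 0; -5 -19 0 0; -7 -27 0 0; -9 -35 0 0; -11 -43 0 0; -14 -51 0 0; -16 -59 0 0; -18 -66 0 0; -19 -69 0 0"

```text
clock: 15.18
position: [0.5375, -0.1506, 0.0577]
tool_rot: [3.14, 0.001, 2.775]
force: [0.2, 5.5, 8.8]
grip_width: 0.0484
```

move_arm --moves "-1 -4 0 0; -3 -11 0 0; -5 -19 0 0; -7 -27 0 0; -9 -35 0 0; -11 -43 0 0; -14 -51 0 0; -16 -59 0 0; -18 -66 0 0; -19 -69 0 0"

```text
clock: 16.02
position: [0.5305, -0.2218, 0.0577]
tool_rot: [3.14, 0.001, 2.775]
force: [0.6, 6.3, 9.3]
grip_width: 0.0488
```

```bash
python3 plan.py .531 -.222 .057 2.78
python3 - <<'E'
from h import *
p=bot.grab_frame('scene'); save(p,'s5.png',(150,130,470,300),2.4)
E
```

```text
clock 16.0167 pos [ 0.5305 -0.2218  0.0577] rot [3.140e+00 1.000e-03 2.775e+00] q7 [ 0.71  0.75 -0.6   1.84  0.6   0.74  0.99]
delta [-0.5  0.   0.7] turn -0.005 moment [ 1.459 -0.057 -0.013] F [0.6 6.3 9.3]
```

View pics/s5.png

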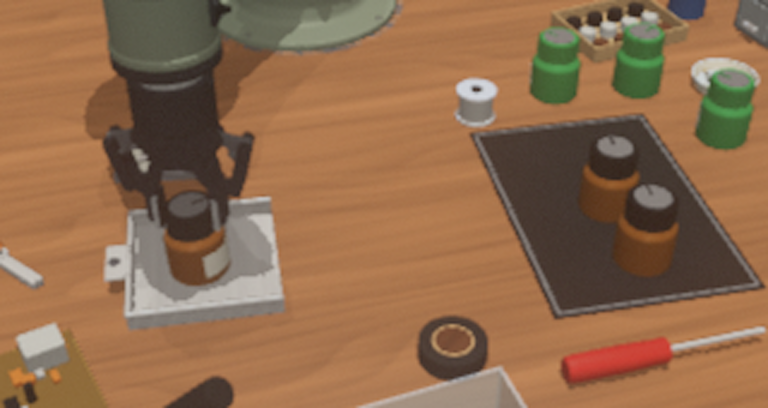

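The jar stands in the tray, but its label now shows at (215,262), on the camera side. I have to check the bar against the label, so I'll release and look closer.

move_arm --moves "0 0 0 0; 0 0 0 0; 0 0 0 0; 0 0 -15 0; 0 0 -40 0; 0 0 -70 0; 0 0 -100 0; -20 20 -100 0; -50 50 -100 0; -80 80 -100 0" --grip 0.9

```text
clock: 16.9
position: [0.6326, -0.177, 0.1578]
tool_rot: [-3.14, 0.001, 2.773]
force: [0.2, 0.2, -0.1]
grip_width: 0.0771
```

```bash
python3 plan.py .531 -.222 .057 2.78
python3 - <<'E'
from h import *
a=bot.grab_frame('top'); b=bot.grab_frame('scene')
c=[proj(a,[.531,-.222,.06]),proj(b,[.531,-.222,.04])]; print(c)
L=[cv2.resize(p['frame'][int(q[1])-30:int(q[1])+30,int(q[0])-28:int(q[0])+28,::-1],(392,420),interpolation=cv2.INTER_CUBIC) for p,q in zip((a,b),c)]
cv2.imwrite('pics/z6.png',np.hstack(L))
E
```

```text
clock 16.9 pos [ 0.6326 -0.177   0.1578] rot [-3.140e+00  1.000e-03  2.773e+00] q7 [ 0.59  0.73 -0.66  1.55  0.5   1.03  1.  ]
delta [ 78.8 -78.4 100.9] turn -0.007 moment [0.013 0.051 0.011] F [ 0.2  0.2 -0.1]
[[np.float64(409.6937909712338), np.float64(222.21338458737367)], [np.float64(230.44477909781426), np.float64(229.8535917377539)]]
```

View pics/z6.png

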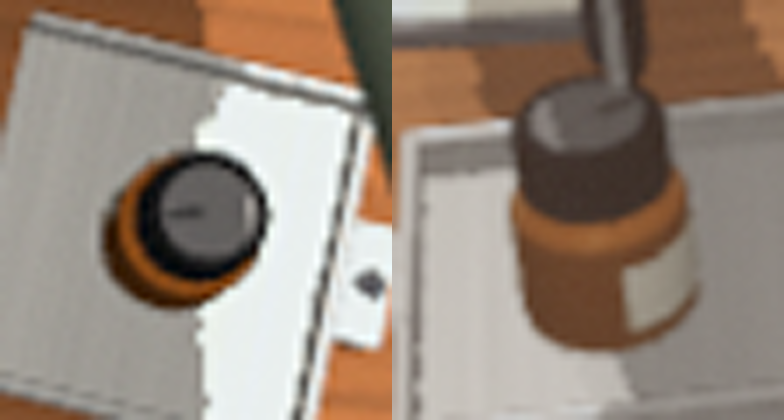

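In the tray the bar points to about +y, while the label has swung about 130° clockwise. The jar body must have turned under the loose cap during the slide, leaving the cap backed off to about -1 rad. I'll screw it home again in the tray.

```bash
python3 - <<'E'
from h import *
p=bot.grab_frame('top'); C=cloud(p); u,v=410,221
S=C[v-16:v+16,u-16:u+16].reshape(-1,3); m=(S[:,2]>.074)&(S[:,2]<.088); print(m.sum(),S[m].mean(0),cv2.minEnclosingCircle((S[m][:,:2]*1000).astype(np.float32)))
E
python3 plan.py .531 -.222 .12 3.97
```

```text
260 [ 0.5281669  -0.21731491  0.08096852] ((528.8507080078125, -217.6069793701172), 25.317302703857422)
clock 17.05 pos [ 0.6335 -0.1735  0.1564] rot [ 3.14  -0.     2.779] q7 [ 0.59  0.73 -0.66  1.55  0.5   1.03  1.  ]
delta [ 78.7 -81.8  36.3] turn -1.191 moment [-0.029  0.022 -0.065] F [-0.7 -0.9 -0.6]
```

move_arm --moves "8 -8 0 -0.12; 16 -17 0 -0.24; 26 -26 0 -0.36; 36 -36 0 -0.48; 46 -46 0 -0.6; 56 -56 0 -0.72; 66 -66 5 -0.84; 78 -79 10 -0.96; 78 -79 20 -1.08; 78 -79 30 -1.19" --grip 1

```text
clock: 17.88
position: [0.5292, -0.2238, 0.1268]
tool_rot: [-3.141, -0.001, -2.313]
force: [0.8, 0.1, -0.6]
grip_width: 0.0857
```

```bash
python3 plan.py .5295 -.220 .058 3.97
```

```text
clock 17.8833 pos [ 0.5292 -0.2238  0.1268] rot [-3.141e+00 -1.000e-03 -2.313e+00] q7 [ 0.92  0.75 -0.94  1.79  0.72  0.98  2.08]
delta [-3.1  2.4 68.8] turn -0.0 moment [ 0.037  0.001 -0.011] F [ 0.8  0.1 -0.6]
```

move_arm --moves "-3 2 10 0; -3 2 20 0; -3 2 30 0; -3 2 40 0; -3 2 50 0; -3 2 60 0; -3 2 66 0; -3 2 69 0; -3 2 69 0; -3 2 69 0"

```text
clock: 18.72
position: [0.5314, -0.2186, 0.0581]
tool_rot: [-3.141, 0.0, -2.317]
force: [1.2, -0.0, -0.2]
grip_width: 0.0856
```

move_arm --moves "0 0 0 0; 0 0 0 0; 0 0 0 0; 0 0 0 0; 0 0 0 0; 0 0 0 0; 0 0 0 0.08; 0 0 0 0.16; 0 0 0 0.24; 0 0 0 0.32" --grip 0.4 --grip_force 30

```text
clock: 19.55
position: [0.5316, -0.2189, 0.0583]
tool_rot: [-3.141, 0.001, -2.642]
force: [0.7, -2.0, 1.8]
grip_width: 0.049
```

move_arm --moves "0 0 0 0.1; 0 0 0 0.2; 0 0 0 0.3; 0 0 0 0.4; 0 0 0 0.5; 0 0 0 0.6; 0 0 0 0.7; 0 0 0 0.8; 0 0 0 0.9; 0 0 0 1.0"

```text
clock: 20.38
position: [0.5312, -0.2193, 0.0583]
tool_rot: [-3.141, 0.001, 2.64]
force: [-1.7, -2.9, 2.4]
grip_width: 0.049
```

move_arm --moves "0 0 0 0.1; 0 0 0 0.2; 0 0 0 0.3; 0 0 0 0.4; 0 0 0 0.5; 0 0 0 0.6; 0 0 0 0.7; 0 0 0 0.8; 0 0 0 0.9; 0 0 0 1.0"

```text
clock: 21.22
position: [0.5311, -0.2194, 0.0584]
tool_rot: [-3.142, 0.001, 1.64]
force: [-2.0, -4.0, 6.2]
grip_width: 0.0492
```

```bash
python3 m.py; python3 plan.py .5295 -.220 .058 3.97
```

```text
[ 0.152  0.055  0.04  -0.016  0.027] [3.14118120e+00 7.33984848e-04 1.64711147e+00] [ 0.5313987  -0.21895569  0.05834561]
clock 21.4167 pos [ 0.5314 -0.219   0.0583] rot [3.141e+00 1.000e-03 1.647e+00] q7 [ 0.51  0.69 -0.31  1.85  0.33  0.65  0.07]
delta [-0.9 -2.   0.3] turn -2.323 moment [-0.637  0.53   0.027] F [-0.9 -2.8  6.7]
```

move_arm --moves "0 0 0 0.08; 0 0 0 0.16; 0 0 0 0.24; 0 0 0 0.32; 0 0 0 0.4; 0 0 0 0.48; 0 0 0 0.56; 0 0 0 0.6; 0 0 0 0.6; 0 0 0 0.6"

```text
clock: 22.25
position: [0.5312, -0.2185, 0.058]
tool_rot: [-3.142, -0.0, 1.048]
force: [-1.1, -0.8, 1.8]
grip_width: 0.0488
```

move_arm --moves "0 0 0 0; 0 0 0 0; 0 0 0 0; 0 0 -15 0; 0 0 -40 0; 0 0 -70 0; 0 0 -100 0; 20 30 -110 0; 40 60 -120 0; 60 90 -120 0" --grip 0.9

```text
clock: 23.08
position: [0.6414, -0.2122, 0.181]
tool_rot: [3.138, -0.001, 1.046]
force: [0.3, -0.1, 0.4]
grip_width: 0.0768
```

```bash
python3 plan.py .531 -.222 .057 2.78
python3 - <<'E'
from h import *
a=bot.grab_frame('top'); b=bot.grab_frame('scene')
c=[proj(a,[.531,-.222,.06]),proj(b,[.531,-.222,.04])]
L=[cv2.resize(p['frame'][int(q[1])-30:int(q[1])+30,int(q[0])-28:int(q[0])+28,::-1],(392,420),interpolation=cv2.INTER_CUBIC) for p,q in zip((a,b),c)]
cv2.imwrite('pics/z7.png',np.hstack(L))
E
```

```text
clock 23.0833 pos [ 0.6414 -0.2122  0.181 ] rot [ 3.138e+00 -1.000e-03  1.046e+00] q7 [ 0.34  0.66 -0.18  1.5   0.13  1.   -0.39]
delta [-64.  -91.1 123.6] turn -1.734 moment [ 0.014  0.039 -0.012] F [ 0.3 -0.1  0.4]
```

View pics/z7.png

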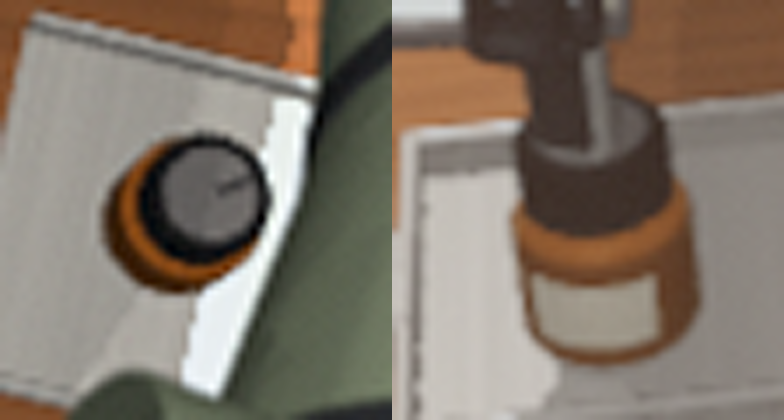

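move_arm --moves "8 30 -5 0; 16 60 -10 0; 24 90 -15 0; 32 120 -20 0; 40 140 -25 0; 40 140 -30 0; 40 140 -30 0; 40 140 -30 0; 40 140 -30 0; 40 140 -30 0"

```text
clock: 24.02
position: [0.7797, -0.2475, 0.2081]
tool_rot: [-3.141, 0.0, 1.046]
force: [-0.2, -0.0, -0.5]
grip_width: 0.0771
```

Run:
```python
from h import *
np.set_printoptions(precision=3,suppress=True)
a=bot.grab_frame('top'); b=bot.grab_frame('scene'); C=cloud(a)
print(bot.observe()['position'])
for n,q in (('a',proj(a,[.53,-.2195,.08])),('b',(257,197)),('c',(262,167))):
    u,v=map(int,q); S=C[v-14:v+14,u-14:u+14].reshape(-1,3); m=(S[:,2]>.072)&(S[:,2]<.09); print(n,m.sum(),S[m].mean(0))
for l in('tray','tape_roll','cassette','solder_spool','screwdriver','speaker_driver','pliers'):
    for p in(b,a):
        for d in bot.pinpoint(p,l)[:2]: print(l,round(d['conf'],2),onplane(p,d['at'],0)[:2])
# metric cap rectification and unrolled jar body
ctr=np.array([.5305,-.2195]); N=300
img=np.zeros((N,N,3),np.uint8); g=np.linspace(-.03,.03,N)
XY=np.array([[proj(a,[ctr[0]+gx,ctr[1]-gy,.08]) for gy in g] for gx in g[::-1]],np.float32)
t=cv2.remap(a['frame'],XY[...,0],XY[...,1],cv2.INTER_CUBIC)
az=np.deg2rad(np.linspace(-90,90,360)); hs=np.linspace(.06,.0,120)
UV=np.array([[proj(b,[ctr[0]+.03*np.cos(k),ctr[1]+.03*np.sin(k),h]) for k in az] for h in hs],np.float32)
s=cv2.remap(b['frame'],UV[...,0],UV[...,1],cv2.INTER_CUBIC)
H=np.zeros((420,680,3),np.uint8); H[:300,:300]=t; H[:120,310:670]=s; H[160:400,310:670]=cv2.resize(b['frame'][195:265,175:280],(360,240))
cv2.imwrite('pics/z8.png',H[:,:,::-1])
br=s[40:100].astype(float)[...,2].mean(0); print('blue by az',[(int(np.rad2deg(az[i])),int(br[i])) for i in range(0,360,10)])
```

```text
[ 0.78  -0.248  0.208]
a 0 [nan nan nan]
b 249 [0.549 0.216 0.08 ]
c 237 [0.637 0.214 0.08 ]
tray 0.71 [ 0.521 -0.218]
tape_roll 0.56 [ 0.724 -0.021]
solder_spool 0.59 [0.35  0.139]
solder_spool 0.75 [0.653 0.217]
solder_spool 0.63 [0.337 0.133]
screwdriver 0.64 [0.766 0.179]
screwdriver 0.82 [0.777 0.176]
speaker_driver 0.59 [0.664 0.461]
speaker_driver 0.16 [ 0.481 -0.217]
speaker_driver 0.74 [0.66 0.46]
pliers 0.56 [ 0.442 -0.419]
pliers 0.64 [0.776 0.18 ]
blue by az [(-90, 110), (-84, 112), (-79, 102), (-74, 80), (-69, 58), (-64, 58), (-59, 80), (-54, 106), (-49, 117), (-44, 118), (-39, 119), (-34, 121), (-29, 119), (-24, 120), (-19, 121), (-14, 122), (-9, 121), (-4, 121), (0, 121), (5, 120), (10, 118), (15, 118), (20, 110), (25, 70), (30, 33), (35, 34), (40, 34), (45, 34), (50, 33), (55, 33), (60, 39), (65, 56), (70, 74), (75, 86), (80, 93), (85, 95)]<stdin>:6: RuntimeWarning: Mean of empty slice.
  ret = um.true_divide(
```

View pics/z8.png

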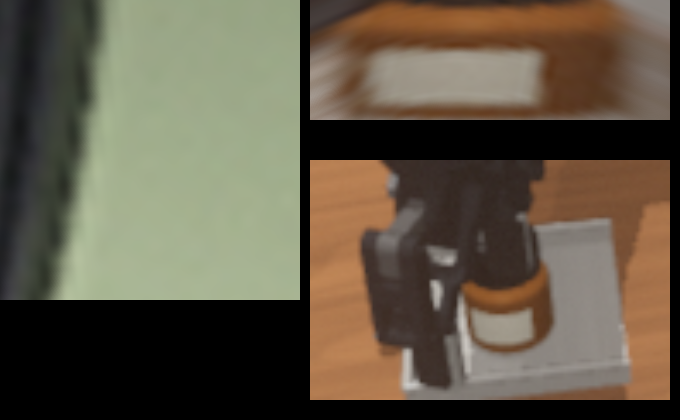

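```bash
python3 plan.py .60 .06 .25 1.046
```

```text
clock 24.8167 pos [ 0.7803 -0.2474  0.2079] rot [-3.142 -0.     1.046] q7 [ 0.3   0.89 -0.15  0.95  0.12  1.3  -0.36]
delta [ 175.6 -310.1  -42.1] turn -0.0 moment [0.023 0.014 0.023] F [ 0.5  0.3 -0.7]
```

move_arm --moves "18 -31 -5 0; 35 -62 -10 0; 53 -93 -15 0; 70 -124 -20 0; 88 -155 -25 0; 105 -186 -30 0; 123 -217 -35 0; 140 -248 -40 0; 158 -279 -42 0; 175 -310 -42 0"

```text
clock: 25.65
position: [0.599, 0.0608, 0.2508]
tool_rot: [3.141, -0.001, 1.046]
force: [1.5, 0.3, 0.5]
grip_width: 0.0767
```

Run:
```python
from h import *
np.set_printoptions(precision=3,suppress=True)
a=bot.grab_frame('top'); C=cloud(a)
u,v=map(int,proj(a,[.53,-.2195,.08])); S=C[v-15:v+15,u-15:u+15].reshape(-1,3); m=(S[:,2]>.072)&(S[:,2]<.09); print(m.sum(),S[m].mean(0))
for l in('tape_roll','cassette','jar_a_mid','pliers'):
    print(l,[(round(d['conf'],2),onplane(a,d['at'],.04*('jar' in l))[:2]) for d in bot.pinpoint(a,l)[:5]])
ctr=S[m].mean(0)[:2]; N=300; g=np.linspace(-.03,.03,N)
XY=np.array([[proj(a,[ctr[0]+gx,ctr[1]-gy,.08]) for gy in g] for gx in g[::-1]],np.float32)
t=cv2.remap(a['frame'],XY[...,0],XY[...,1],cv2.INTER_CUBIC)
g1=cv2.cvtColor(t,cv2.COLOR_RGB2GRAY).astype(float)
# bar azimuth: darkest radial direction r 5..14 mm
for da in range(0,360,10):
    k=np.deg2rad(da); r=np.arange(6,14)*5; 
    px=g1[(149.5-r*np.cos(k)).astype(int),(149.5-r*np.sin(k)).astype(int)]; print(da,int(px.mean()),end='; ')
H=np.hstack([t,cv2.resize(a['frame'][175:275,365:445],(320,300)[:2])[:300]])
cv2.imwrite('pics/z9.png',H[:,:,::-1])
```

```text
261 [ 0.535 -0.218  0.081]
tape_roll []
cassette [(0.74, array([ 0.34 , -0.243]))]
jar_a_mid [(0.73, array([ 0.546, -0.211])), (0.72, array([0.455, 0.408])), (0.64, array([0.336, 0.362])), (0.61, array([0.322, 0.257]))]
pliers [(0.22, array([ 0.537, -0.213]))]
0 163; 10 163; 20 162; 30 163; 40 163; 50 163; 60 163; 70 164; 80 163; 90 163; 100 163; 110 163; 120 164; 130 165; 140 164; 150 164; 160 164; 170 164; 180 163; 190 162; 200 162; 210 162; 220 163; 230 163; 240 164; 250 162; 260 159; 270 149; 280 131; 290 105; 300 108; 310 143; 320 160; 330 162; 340 163; 350 163;
```

View pics/z9.png

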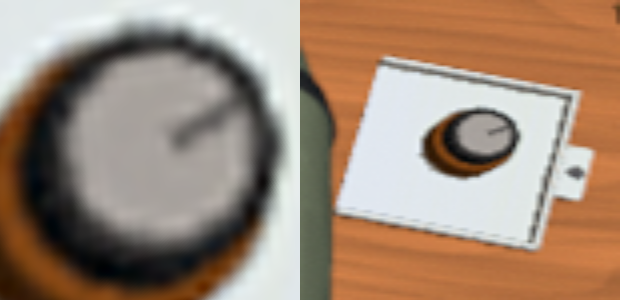

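```bash
python3 -c "
from workcell import bot
print(bot.job_done())"
```

```text
the job is handed in; nothing more can be done
None
```

The loose cap was on jar a, the nearest jar. I screwed it down and slid the jar, standing on the bench, into the scrap tray. The job is handed in, but no verdict was reported.

**Finding and tightening:** I twisted only jar a. Its bar turned about 55° clockwise while the label barely moved, which showed it was the loose one. The wrist moment readings were too noisy to confirm this by themselves. I put the cap at about 0.8 rad at that point, judged by eye from the picture.

**Mishap on the slide:** The jar body turned under the gripped cap and backed it off to about -1 rad. I screwed it home again in the tray with about 2.9 rad of clockwise twist.

**Last checks:**
- **Cap:** it measured about 0.70 to 0.75 rad, with an error of about 0.1 rad. The needed value is 0.65 and the stop is at 0.8, so the measurement alone is not a wide margin. The label did turn with the cap at the end of that twist, which points to the cap being at its stop.
- **Jar a:** it is upright, with its cap centre measured at (0.535, -0.218). The tray centre is about (0.53, -0.222).
- **Jars b and c:** their measured positions match the starting ones to within about 2 mm.
- **Other things on the bench:** nothing was knowingly touched. The networks' readings for the spool, screwdriver, loudspeaker and pliers were within about 1 cm of the start, apart from false detections. The scene view put the tape roll about 13 mm from its starting reading, and the last top view did not find it. The last cassette reading was about 10 mm off the first one.

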